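# Wind down the stabiliser leg of a cryo straw-sorting trough and lock it

## Robot

A 7-joint arm with a two-finger parallel gripper is mounted at the origin on the work surface. World frame = base frame: x ahead of the robot, y to its left, z up, the work surface at z = 0. Lengths are in mm, angles in rad, forces in N, time in s.
With the tool pointing down it reaches from about 400 to 850 mm from the base axis. Payload 4.5 kg.
Tool frame: the origin (TCP) lies midway between the tips of the shut fingers; the grasp point (between the pads) lies 19 mm behind it; z points along the fingers, x is the direction in which the jaws open and shut, and the axes are right-handed (so a half turn about z gives the same grasp; the last joint's range is limited). The gripper opens to 85 mm and grips with 20 to 120 N. Pads are 22 mm wide; open, the fingers measure 114 mm over their backs; the gripper's body (76 mm by 85 mm) begins 54 mm behind the grasp point. The pads swing forward as they close: fully open they stand 13 mm farther back than shut.
Start: joints at [-1.304, 0.689, -0.195, 1.565, 0.157, 0.902, -0.215], TCP at [144.168, 608.169, 231.317] pointing down, gripper open.
Joint ranges: [-3.01, 3.01], [-0.46, 2.08], [-1.47, 1.51], [0.13, 2.56], [-1, 4.14], [0.04, 2.09], [-2.66, 2.66]. Speed limits (rad/s): [2.57, 2.57, 3.14, 3.14, 3.14, 3.14, 3.14].

## Interface

Orientations are given as a rotation vector (axis times angle).
In Python, from bench import arm gives the robot as it stands.
- The arm moves only by the tool jog_arm, never from a script. Its argument "increments" is a list of rows, each a list of 7 numbers: the shift along the tool's x, y, z in mm, then the turn, a rotation vector about the tool's x, y, z in rad, then the gripper's target within -1 to 1 (shut at 1, half-way at 0, fully open at -1). In form: [[tx, ty, tz, ax, ay, az, gripper], ...]. A call has 1 to 20 rows; each row is the pose to reach, as a shift and turn from the pose measured when the call began, along the tool's axes at that moment; what a row does not reach only later rows make up. A row lasts 1/10 s, in which the tool goes at most 50 mm and 8.59 degrees, less where a joint would pass 70% of its speed; a pose out of reach is approached as far as the arm can. A call with a gripper value outside its range is refused whole. The fingers move at their own pace and stop on an object; "force" is the grip in N (left out, the last holds). Time passes only in rows, so rows that repeat a pose let the fingers close. It gives the time, the measured TCP pose, the force and the opening at its end, in the units of the state.
- arm.sense(): the state, without advancing time (a new reading comes with each control period).
- arm.capture(name): name is "scene" or "top" or "wrist"; returns a dict with "frame" (400x640x3 uint8, red, green, blue), "K" (3x3 intrinsics, pixels), "rvec" (rotation vector, rad) and "tvec" (3), from world to camera coordinates, as OpenCV has them; the wrist camera has in their place "T_tool_cam" (4x4, takes a point from camera to tool coordinates, whose origin is the TCP and whose axes are the tool frame's). Camera axes: x right, y down, z forward; pixel columns grow to the right and rows downward; lengths in mm; the calibration is good to about 2 mm. A picture is of the moment at which its call begins: read the wrist's pose just before it. There is no depth.
- arm.hand_in(): hands the job in, once; it reports no verdict.
The state is a dict: "time_s": time; "qpos": joint angles; "qd": joint speeds; "joint_torque": joint torques, N m; "eef_pos": TCP position; "tool_rot": TCP orientation; "force": force on the tool from outside, world axes, zero at the start; "ft_torque": the same for the moment, N m; "gripper_width": finger opening in mm.
Only numpy, scipy, OpenCV 4.12 (cv2) and the standard library are available. Lean on these libraries where they do the work, as an engineer would, in place of code of your own. Each camera call takes 0.05 s, during which the arm holds its last target.

## Task

The stabiliser leg of the straw-sorting trough is still up: take the crank by its orange handle and wind it clockwise (seen from above) until the yellow foot bears firmly on the steel plate below, which you feel as the crank growing clearly heavier, about half as heavy again as it turned freely; stop there, do not jack it up hard. Then let go of the crank and push the red-knobbed lock lever over, away from the robot, as far as it goes. Leave the goblet, the canister and the forceps where they stand.

Things in the scene. Friction and masses are not known exactly. Their poses are not given: they have to be found in the camera images.
- stand: Fixed stand: green jack housing 50 x 50 mm (gear head top 185 mm up), beam 44 mm wide (top 130 mm up) and aluminium trough (y 235 to 535 mm, x -100 to 200 mm, rim 179 mm up). Origin on the bench, on the jack's vertical axis; x roughly away from the robot, y along the beam to the trough, z up.
- crank_axis (a point): Point on the crank's vertical turning axis, 240 mm above the bench (level with handle_mid); crank arm and hub lie below, top at 207 mm. Free, the crank takes about 7 N at the handle (0.42 N m of friction, the same either way); once the foot stands on the plate this rises steadily by about 4.9 N for each further rad (stiff bush). The gear holds the load when let go.
- handle_mid (a point): Middle of the grip of the upright orange crank handle, on its centre line, 240 mm above the bench, 60 mm out from the crank axis. Cylinder 28 mm in diameter, 60 mm tall (207 to 267 mm up); it spins freely on its pin, so a hand that holds it from above need not turn while carrying it round the circle.
- crank (a joint): Crank angle, rad; grows when wound clockwise seen from above, which lowers the leg 24 mm a turn (3.82 mm per rad). Starts anywhere from -3 to 3. The foot meets the plate after about 0.25 to 1.75 turns; how many is not given and must be felt.
- foot: Yellow round foot, 72 mm in diameter, 20 mm high; origin at the centre of its sole. Wanted load on it: 40 to 95 N, felt at the handle as about 2.5 to 6 N (middle 4.2 N) more than turning freely; 120 N (7.6 N more) damages the stand. It meets a 120 mm square steel plate whose top is 4 to 16 mm above the bench, height not given.
- lock (a joint): Angle of the lock lever, rad: 0 leaning towards the robot (-x of the stand), 1.0 fully over to the far side (+x of the stand), its end stop. It stays where it is left and takes about 2.5 N at the knob.
- lock_knob (a point): Centre of the red ball, 28 mm in diameter, on the end of the lock lever, 80 mm from its hinge. The hinge line runs along the stand's y axis through the stand's point x = 0, y = 190 mm, z = 152 mm; the lever is upright at joint value 0.5.
- goblet_mid (a point): Bystander: white upright goblet of straws, 54 mm in diameter, 85 mm high (straws to 145 mm), point at its centre.
- canister_mid (a point): Bystander: upright steel canister, 72 mm in diameter, 115 mm high (straws to 180 mm), point at its centre.
- forceps_mid (a point): Bystander: dark steel forceps lying on the bench, 120 mm long, 28 mm wide, 8 mm high, point at the middle.

How it is judged:
By the outcome, as a careful person would: the job done as asked, in the order asked, and still so for the second after the job is handed in, with the robot touching nothing.
It also fails if it takes over 72 s, if anything falls off the work surface, if the arm or the gripper's body presses on something with over 40 N, if the wrist force passes 120 N, or if a joint passes its speed limit or range.

## Working session

There is one attempt and no reset: what is moved stays moved. The work goes in short steps, Python scripts to look and compute and a tool call to move; the robot and the scene stay as the last step left them, time stands still between calls to the robot, and variables do not carry over. Pictures are saved under pics/ and viewed, and the job is handed in when it is done.

Besides the shell and the picture viewer there is one more tool, called after ">>>" as name(argument=value, ...) on one line, values as JSON. jog_arm: Moves the arm, as the interface text tells. Its arguments: {"type":"object","properties":{"increments":{"type":"array","items":{"type":"array","items":{"type":"number"}}},"force":{"type":"number"}},"required":["increments"]}

```bash
mkdir -p pics; ls; python3 - <<'E'
from bench import arm
import cv2,numpy as np,pickle
s=arm.sense();print(s)
d={}
for n in("scene","top","wrist"):
    c=arm.capture(n);d[n]=c
    cv2.imwrite(f"pics/{n}0.png",c["frame"][:,:,::-1])
    print(n,{k:v for k,v in c.items() if k!="frame"})
pickle.dump((s,d),open("c0.pkl","wb"))
E
```

```text
pics
{'time_s': 0.0, 'qpos': array([-1.30418821,  0.69002301, -0.19452351,  1.56638584,  0.15729982,
        0.90250954, -0.21509217]), 'qd': array([-2.58850678e-05, -1.04006090e-03, -1.02907203e-03, -1.23734353e-03,
       -5.85134147e-04,  1.57021217e-03, -1.94286856e-03]), 'joint_torque': array([ 6.51918126e-04, -5.39623690e+01, -1.26555584e+00, -1.58544767e+01,
        9.42103652e-03,  9.51613794e-03,  4.03884883e-06]), 'eef_pos': array([144.08380171, 607.46696502, 230.44880955]), 'tool_rot': array([ 2.46328678e+00,  1.94772882e+00, -2.24469511e-03]), 'force': array([-0.02194914,  0.60633915,  0.74414174]), 'ft_torque': array([-0.00230969, -0.06766473,  0.04446575]), 'gripper_width': 85.53810505418535}
scene {'K': array([[486.97392532,   0.        , 310.23306257],
       [  0.        , 486.97392532, 201.56949731],
       [  0.        ,   0.        ,   1.        ]]), 'rvec': array([ 1.0527317 ,  2.65107551, -0.70070868]), 'tvec': array([ 467.10747162, -165.34962711, 1140.61020542])}
top {'K': array([[372.06400357,   0.        , 318.58080995],
       [  0.        , 372.06400357, 199.28774401],
       [  0.        ,   0.        ,   1.        ]]), 'rvec': array([ 2.09341206, -2.14385323,  0.14698061]), 'tvec': array([-97.26577172, 568.72898888, 763.02380186])}
wrist {'K': array([[348.55851005,   0.        , 314.64322637],
       [  0.        , 348.55851005, 197.5679649 ],
       [  0.        ,   0.        ,   1.        ]]), 'T_tool_cam': array([[ 9.99999440e-01, -1.04829805e-03,  1.47715169e-04,
         4.08966433e-01],
       [ 9.56619322e-04,  9.54544926e-01,  2.98065544e-01,
        -7.44655060e+01],
       [-4.53462294e-04, -2.98065235e-01,  9.54545394e-01,
        -1.42398631e+02],
       [ 0.00000000e+00,  0.00000000e+00,  0.00000000e+00,
         1.00000000e+00]])}
```

View pics/scene0.png

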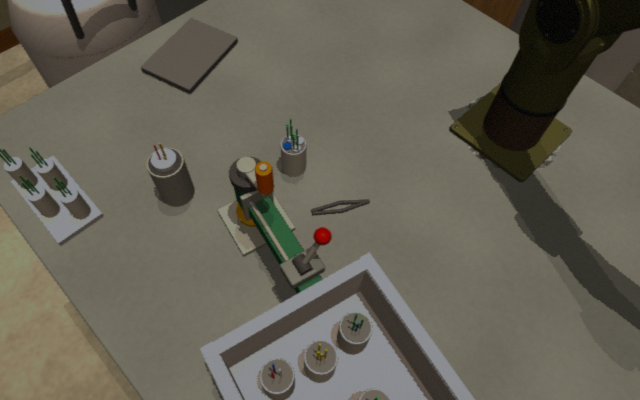

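View pics/top0.png

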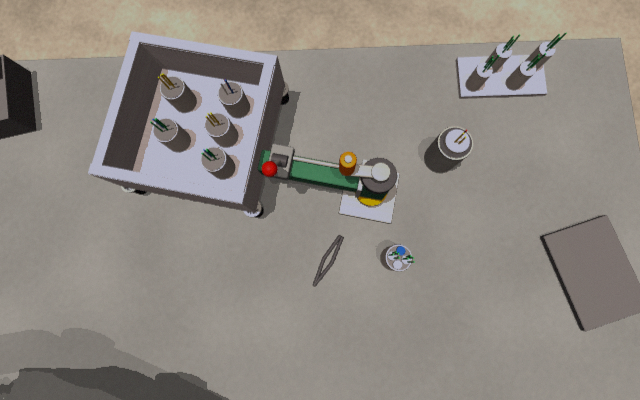

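View pics/wrist0.png

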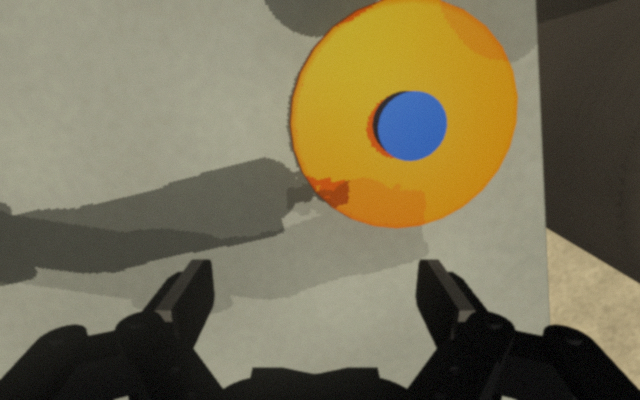

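The scene view shows the handle at about (264,180), the hub at (246,170) and the red knob at (323,236). In the top view the handle top is at (348,160), the hub at (380,176) and the knob at (269,169). I'll zoom in for exact pixels.

```bash
cat > h.py <<'E'
import numpy as np,cv2
from scipy.spatial.transform import Rotation as R
def ray(c,u,v):
    Rm=cv2.Rodrigues(np.array(c["rvec"]))[0];C=-Rm.T@c["tvec"]
    d=Rm.T@np.linalg.inv(c["K"])@[u,v,1.];return C,d
def atz(c,u,v,z):
    C,d=ray(c,u,v);return C+d*(z-C[2])/d[2]
def proj(c,P):
    return cv2.projectPoints(np.float64(P).reshape(-1,1,3),np.array(c["rvec"]),np.array(c["tvec"]),c["K"],None)[0].reshape(-1,2)
E
python3 - <<'E'
import pickle,cv2
from h import *
s,d=pickle.load(open("c0.pkl","rb"))
t=d["top"]["frame"][130:230,250:410,::-1];cv2.imwrite("pics/t1.png",cv2.resize(t,None,fx=5,fy=5,interpolation=cv2.INTER_CUBIC))
t=d["scene"]["frame"][140:300,210:350,::-1];cv2.imwrite("pics/s1.png",cv2.resize(t,None,fx=3.7,fy=3.7,interpolation=cv2.INTER_CUBIC))
for n in("scene","top"):
    f=d[n]["frame"].astype(int);r,g,b=f[...,0],f[...,1],f[...,2]
    for nm,m in(("red",(r>150)&(g<50)&(b<60)),("orange",(r>150)&(g>70)&(g<150)&(b<60)),("yel",(r>150)&(g>150)&(b<90))):
        k,l,st,ce=cv2.connectedComponentsWithStats(m.astype('uint8'))
        for i in range(1,k):
            if st[i,4]>15:print(n,nm,st[i],ce[i])
E
```

```text
top red [262 162  13  13 128] [268.015625 167.640625]
top orange [340 152  16  16 142] [347.5915493  159.46478873]
top orange [360 199  16   7  17] [367.11764706 203.11764706]
top yel [361 199  13   6  34] [366.52941176 201.26470588]
```

View pics/t1.png

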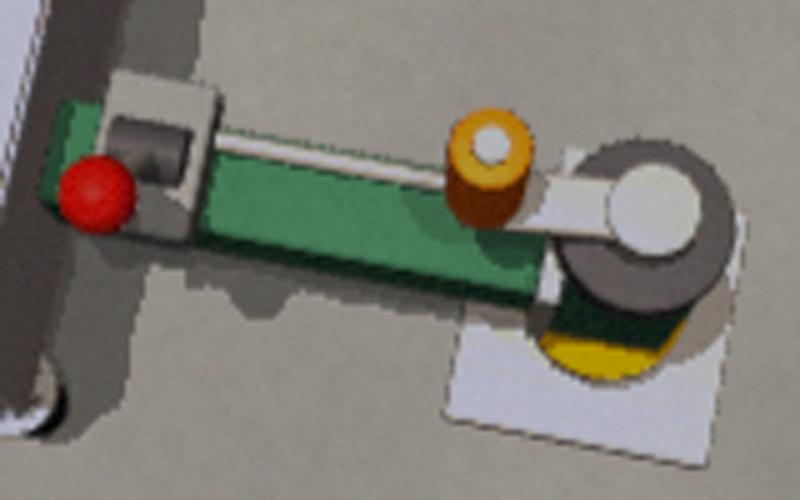

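View pics/s1.png

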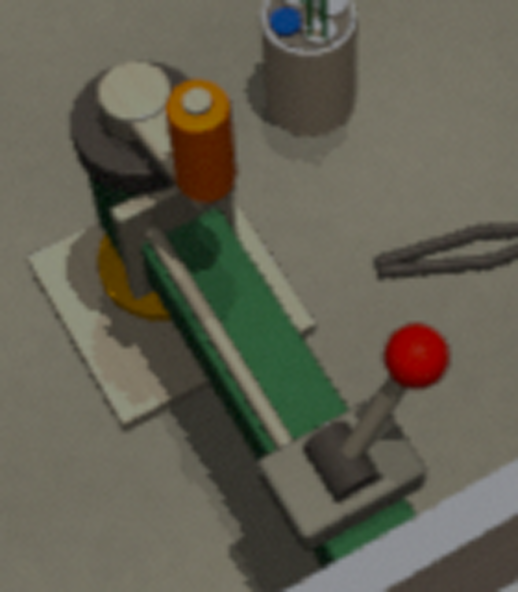

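```bash
python3 - <<'E'
import pickle
from h import *
s,d=pickle.load(open("c0.pkl","rb"))
f=lambda x,y,k,a,b:((x+.5)/k-.5+a,(y+.5)/k-.5+b)
T=d["top"];S=d["scene"]
ht=f(490,145,5,250,130);hu=f(655,210,5,250,130);kn=f(97,195,5,250,130)
hs=f(197,101,3.7,210,140);hus=f(134,92,3.7,210,140);kns=f(416,355,3.7,210,140)
def tri(a,b):
    A=[];B=[]
    for c,p in((T,a),(S,b)):
        C,v=ray(c,*p);v/=np.linalg.norm(v);P=np.eye(3)-np.outer(v,v);A.append(P);B.append(P@C)
    A=np.vstack(A);B=np.hstack(B);x,r,_,_=np.linalg.lstsq(A,B,rcond=None);return x,r**.5
for n,a,b,z in(("handle",ht,hs,267),("hub",hu,hus,207),("knob",kn,kns,220)):
    print(n,atz(T,*a,z),atz(S,*b,z),tri(a,b))
g=atz(T,398,254,85);c=atz(T,456,141,115)
print("goblet",g,"canister",c,"forceps",atz(T,328,261,8))
h=atz(T,*ht,267);u=atz(T,*hu,207)
print(np.linalg.norm((h-u)[:2]))
# frame yaw from plate corners? beam direction: knob-hub
for p in((447,415),(705,466),(743,215)):print(atz(T,*f(*p,5,250,130),10))
print(R.from_rotvec(s["tool_rot"]).as_matrix())
E
```

```text
handle [ 593.26963879 -165.05551235  267.        ] [ 592.28738762 -167.45858273  267.        ] (array([ 592.9600676 , -165.43371576,  269.57521553]), array([0.9207311]))
hub [ 585.0249338  -225.10188251  207.        ] [ 586.95550338 -224.65397598  207.        ] (array([ 585.87219364, -225.76604745,  204.52808136]), array([0.54095033]))
knob [592.81353336 -30.94612144 220.        ] [590.60494785 -34.39372559 220.        ] (array([591.96620253, -32.27803331, 224.8543892 ]), array([0.95778801]))
goblet [ 444.07912845 -268.94114917   85.        ] canister [ 666.45400722 -392.7036362   115.        ] forceps [ 433.57271558 -127.61420544    8.        ]
60.60974946354675
[ 540.80741371 -155.17801321   10.        ]
[ 514.87889256 -269.73432993   10.        ]
[ 629.58154683 -293.16532362   10.        ]
[[ 2.30608683e-01  9.73046523e-01 -3.14741062e-04]
 [ 9.73044664e-01 -2.30608859e-01 -1.90688174e-03]
 [-1.92806672e-03  1.33486376e-04 -9.99998132e-01]]
```

>>> jog_arm(increments=[[0,0,-50,0,0,0,-1],[0,0,-100,0,0,0,-1],[-22,44,-100,0,0,0.15,-1],[-44,88,-100,0,0,0.3,-1],[-66,132,-100,0,0,0.45,-1],[-87,175,-100,0,0,0.6,-1],[-109,219,-100,0,0,0.75,-1],[-131,263,-100,0,0,0.9,-1],[-152,306,-100,0,0,1.05,-1],[-174,350,-100,0,0,1.2,-1],[-212,373,-100,0,0,1.34,-1],[-250,396,-100,0,0,1.34,-1],[-289,419,-100,0,0,1.34,-1],[-327,442,-100,0,0,1.34,-1],[-365,465,-100,0,0,1.34,-1],[-403,488,-100,0,0,1.34,-1],[-442,512,-100,0,0,1.34,-1],[-480,531,-100,0,0,1.34,-1],[-520,550,-100,0,0,1.34,-1],[-550,565,-100,0,0,1.34,-1]])

```text
time_s: 2.15
eef_pos: [566.9, -61.1, 331.3]
tool_rot: [3.139, -0.007, -0.001]
force: [-0.7, 1.3, 0.9]
gripper_width: 85.7
```

>>> jog_arm(increments=[[13,40,0,0,0,0,-1],[26,80,0,0,0,0,-1],[26,80,0,0,0,0,-1]])

```text
time_s: 2.45
eef_pos: [592.2, -149.6, 331.1]
tool_rot: [3.133, -0.023, -0.001]
force: [-1.4, 0.1, -0.6]
gripper_width: 85.6
```

```bash
python3 - <<'E'
from bench import arm
import cv2,pickle
s=arm.sense();c=arm.capture("wrist");print(s["eef_pos"],s["tool_rot"],s["force"],s["qpos"])
pickle.dump((s,c),open("w1.pkl","wb"))
cv2.imwrite("pics/w1.png",c["frame"][:,:,::-1])
E
```

```text
[ 592.24820481 -149.64571756  331.14387883] [ 3.13296081e+00 -2.32272770e-02 -1.21554613e-03] [-1.40674452  0.13069972 -0.55087838] [ 0.05477407  0.57371907  0.20113039  1.48669988 -0.11287291  1.09194592
  0.2616126 ]
```

View pics/w1.png

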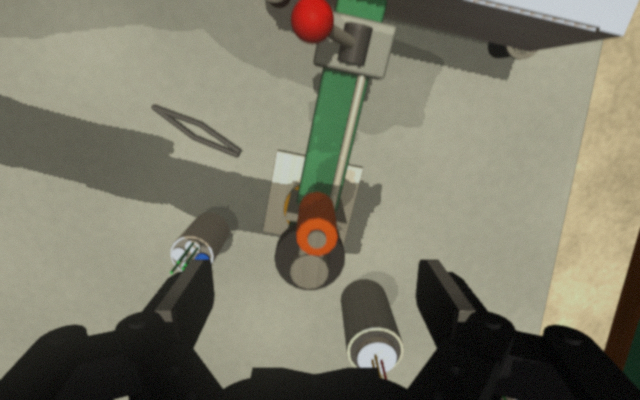

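The wrist view shows the handle top at (317,238), the hub at (309,271) and the knob at (312,19).

```bash
cat >> h.py <<'E'
def wz(s,c,u,v,z):
    Rt=R.from_rotvec(s["tool_rot"]).as_matrix();T=c["T_tool_cam"]
    C=Rt@T[:3,3]+s["eef_pos"];d=Rt@T[:3,:3]@np.linalg.inv(c["K"])@[u,v,1.]
    return C+d*(z-C[2])/d[2]
E
python3 - <<'E'
import pickle
from h import *
s,c=pickle.load(open("w1.pkl","rb"))
print(wz(s,c,317,238,267),wz(s,c,309,271,207),wz(s,c,312,19,222))
E
```

```text
[ 595.05256401 -165.80164589  267.        ] [ 587.83693075 -223.7361079   207.        ] [593.99207732 -31.0855751  222.        ]
```

>>> jog_arm(increments=[[2,16,0,0,0,-0.015,-1],[2,16,30,0,0,-0.015,-1],[2,16,60,0,0,-0.015,-1],[2,16,85,0,0,-0.015,-1],[2,16,100,0,0,-0.015,-1],[2,16,110,0,0,-0.015,-1],[2,16,110,0,0,-0.015,-1]])

```text
time_s: 3.2
eef_pos: [592.9, -160.4, 219.7]
tool_rot: [3.138, 0.009, -0.007]
force: [-0.2, 0.1, 0.4]
gripper_width: 85.5
```

```bash
python3 - <<'E'
from bench import arm
import cv2,pickle
s=arm.sense();c=arm.capture("wrist");print(s["eef_pos"],s["tool_rot"],s["force"],s["qpos"])
cv2.imwrite("pics/w2.png",c["frame"][:,:,::-1])
E
```

```text
[ 592.93601309 -160.36511277  219.74685999] [ 3.13827959  0.00873323 -0.00694341] [-0.15958474  0.11102332  0.3527051 ] [ 0.09511335  0.69262245  0.16455487  1.6203125  -0.13485954  0.84346184
  0.31812105]
```

View pics/w2.png

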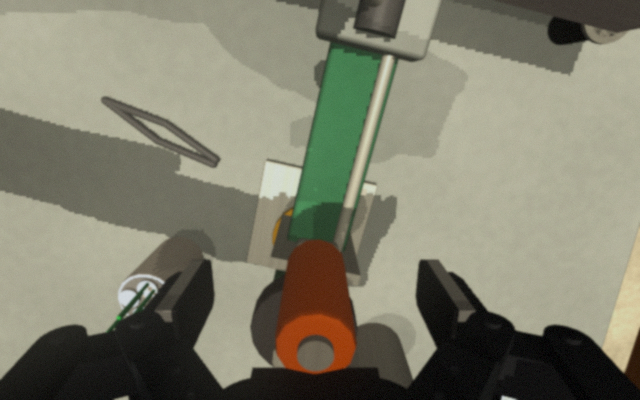

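>>> jog_arm(increments=[[1,5,0,0,0,0,-1],[1,5,0,0,0,0,-1],[1,5,0,0,0,0,1],[1,5,0,0,0,0,1],[1,5,0,0,0,0,1],[1,5,0,0,0,0,1],[1,5,0,0,0,0,1],[1,5,0,0,0,0,1],[1,5,0,0,0,0,1],[1,5,0,0,0,0,1]], force=70)

```text
time_s: 4.25
eef_pos: [594.3, -165.9, 221.2]
tool_rot: [3.138, 0.008, -0.005]
force: [-3.3, 2.1, 5.9]
gripper_width: 26.5
```

```bash
python3 - <<'E'
from bench import arm
import cv2,pickle
s=arm.sense();print(s["eef_pos"],s["tool_rot"],s["force"],s["ft_torque"],s["gripper_width"])
E
```

```text
[ 594.25188617 -165.88794763  221.16586974] [ 3.13774333  0.00799115 -0.0047574 ] [-3.27386731  2.06871911  5.94225274] [0.16177107 0.65830991 0.01539141] 26.501615144058757
```

```bash
cat > step.py <<'E'
import sys,json
from h import *
from bench import arm
n=int(sys.argv[1]);dp=float(sys.argv[2]);ax=np.array([587,-224.5])
try: ax=np.array(json.load(open("ax.json")))
except Exception: pass
s=arm.sense();p=s["eef_pos"];F=s["force"]
r=p[:2]-ax;ph=np.arctan2(r[1],r[0]);t=np.array([np.sin(ph),-np.cos(ph)]);e=r/np.linalg.norm(r)
Rt=R.from_rotvec(s["tool_rot"]).as_matrix()
print("t%.2f phi %.3f r %.1f z %.1f | resist(tang) %.2f rad %.2f Fz %.2f |F|xy %.2f yaw %.3f tz %.3f w %.1f"%(s["time_s"],ph,np.linalg.norm(r),p[2],-F[:2]@t,F[:2]@e,F[2],np.hypot(*F[:2]),np.arctan2(Rt[1,0],Rt[0,0]),s["ft_torque"][2],s["gripper_width"]))
open("log.txt","a").write(json.dumps([s["time_s"],*p,*F,*s["ft_torque"],*s["qpos"]])+"\n")
rv=R.from_matrix(Rt.T@np.diag([1.,-1,-1])).as_rotvec()
print("rot fix",rv.round(3),"q",s["qpos"].round(2))
rows=[]
for i in range(1,n+1):
    a=ph-dp*i
    d=Rt.T@np.r_[ax+60*np.array([np.cos(a),np.sin(a)])-p[:2],221-p[2]]
    rows.append([round(x*2)/2 for x in d]+[0,0,0,1])
print(json.dumps(rows))
E
python3 step.py 8 0.08
```

```text
t4.25 phi 1.448 r 59.1 z 221.2 | resist(tang) 3.50 rad 1.65 Fz 5.94 |F|xy 3.87 yaw 0.005 tz 0.015 w 26.5
rot fix [0.004 0.003 0.005] q [ 0.1   0.69  0.16  1.61 -0.13  0.85  0.33]
[[5.0, 0.0, 0.0, 0, 0, 0, 1], [9.5, 1.0, 0.0, 0, 0, 0, 1], [14.0, 2.5, 0.0, 0, 0, 0, 1], [18.5, 4.5, 0.0, 0, 0, 0, 1], [22.5, 7.0, 0.0, 0, 0, 0, 1], [26.5, 9.5, 0.0, 0, 0, 0, 1], [30.5, 12.0, 0.0, 0, 0, 0, 1], [34.0, 15.5, 0.0, 0, 0, 0, 1]]
```

>>> jog_arm(increments=[[5,0,0,0,0,0,1],[9.5,1,0,0,0,0,1],[14,2.5,0,0,0,0,1],[18.5,4.5,0,0,0,0,1],[22.5,7,0,0,0,0,1],[26.5,9.5,0,0,0,0,1],[30.5,12,0,0,0,0,1],[34,15.5,0,0,0,0,1]])

```text
time_s: 5.05
eef_pos: [626.4, -180.7, 221.1]
tool_rot: [3.139, 0.008, -0.012]
force: [-6.5, 3.4, 7.0]
gripper_width: 26.7
```

```bash
python3 step.py 6 0.08
```

```text
t5.05 phi 0.839 r 58.9 z 221.1 | resist(tang) 7.11 rad -1.86 Fz 7.04 |F|xy 7.35 yaw 0.005 tz -0.035 w 26.7
rot fix [0.002 0.007 0.005] q [ 0.12  0.74  0.17  1.49 -0.14  0.92  0.33]
[[4.0, 2.5, 0.0, 0, 0, 0, 1], [7.5, 6.0, 0.0, 0, 0, 0, 1], [10.0, 10.0, 0.0, 0, 0, 0, 1], [12.5, 14.0, 0.0, 0, 0, 0, 1], [15.0, 18.5, 0.0, 0, 0, 0, 1], [16.5, 23.0, 0.0, 0, 0, 0, 1]]
```

>>> jog_arm(increments=[[4,2.5,0,0,0,0,1],[7.5,6,0,0,0,0,1],[10,10,0,0,0,0,1],[12.5,14,0,0,0,0,1],[15,18.5,0,0,0,0,1],[16.5,23,0,0,0,0,1]])

```text
time_s: 5.65
eef_pos: [641.5, -202.0, 221.1]
tool_rot: [-3.141, -0.009, 0.017]
force: [-6.8, 4.6, 6.0]
gripper_width: 26.3
```

```bash
python3 step.py 6 0.08
```

```text
t5.65 phi 0.391 r 59.0 z 221.1 | resist(tang) 6.87 rad -4.51 Fz 5.95 |F|xy 8.21 yaw 0.005 tz -0.035 w 26.3
rot fix [-0.001  0.011  0.005] q [ 0.15  0.78  0.16  1.42 -0.14  0.97  0.35]
[[2.5, 4.0, 0.0, 0, 0, 0, 1], [4.0, 9.0, 0.0, 0, 0, 0, 1], [4.5, 13.5, 0.0, 0, 0, 0, 1], [5.0, 18.5, 0.0, 0, 0, 0, 1], [5.5, 23.0, 0.0, 0, 0, 0, 1], [5.0, 28.0, 0.0, 0, 0, 0, 1]]
```

>>> jog_arm(increments=[[1.5,4,0,0,0.005,0,1],[3,9,0,0,0.01,0,1],[3.5,13.5,0,0,0.01,0,1],[4,18.5,0,0,0.01,0,1],[4.5,23,0,0,0.01,0,1],[4,28,0,0,0.01,0,1]])

```text
time_s: 6.25
eef_pos: [646.2, -226.1, 221.2]
tool_rot: [-3.135, -0.013, 0.002]
force: [-2.4, 7.0, 5.8]
gripper_width: 26.5
```

```bash
sed -i 's/ax+60\*/ax+59.3*/' step.py; python3 step.py 6 0.08
```

```text
t6.25 phi -0.026 r 59.2 z 221.2 | resist(tang) 6.90 rad -2.57 Fz 5.77 |F|xy 7.36 yaw 0.008 tz 0.008 w 26.5
rot fix [-0.006  0.001  0.008] q [ 0.2   0.79  0.16  1.38 -0.14  0.98  0.39]
[[-0.5, 4.5, 0.0, 0, 0, 0, 1], [-1.0, 9.5, 0.0, 0, 0, 0, 1], [-2.0, 14.0, 0.0, 0, 0, 0, 1], [-3.5, 18.5, 0.0, 0, 0, 0, 1], [-5.5, 23.0, 0.0, 0, 0, 0, 1], [-7.5, 27.0, 0.0, 0, 0, 0, 1]]
```

>>> jog_arm(increments=[[-0.5,4.5,0,0,0,0,1],[-1,9.5,0,0,0,0,1],[-2,14,0,0,0,0,1],[-3.5,18.5,0,0,0,0,1],[-5.5,23,0,0,0,0,1],[-7.5,27,0,0,0,0,1]])

```text
time_s: 6.85
eef_pos: [641.2, -249.0, 221.2]
tool_rot: [-3.13, -0.018, -0.003]
force: [2.4, 6.1, 2.9]
gripper_width: 26.6
```

```bash
python3 step.py 6 0.08
```

```text
t6.85 phi -0.425 r 59.5 z 221.2 | resist(tang) 6.54 rad -0.29 Fz 2.93 |F|xy 6.54 yaw 0.012 tz 0.011 w 26.6
rot fix [-0.011 -0.002  0.012] q [ 0.24  0.79  0.15  1.37 -0.14  0.99  0.43]
[[-2.5, 4.0, 0.0, 0, 0, 0, 1], [-5.0, 8.0, 0.0, 0, 0, 0, 1], [-7.5, 12.0, 0.0, 0, 0, 0, 1], [-11.0, 15.5, 0.0, 0, 0, 0, 1], [-14.0, 19.0, 0.0, 0, 0, 0, 1], [-18.0, 22.0, 0.0, 0, 0, 0, 1]]
```

>>> jog_arm(increments=[[-2.5,4,0,-0.005,0,0.005,1],[-5,8,0,-0.01,0,0.01,1],[-7.5,12,0,-0.01,0,0.01,1],[-11,15.5,0,-0.01,0,0.01,1],[-14,19,0,-0.01,0,0.01,1],[-18,22,0,-0.01,0,0.01,1]])

```text
time_s: 7.45
eef_pos: [627.7, -268.5, 221.4]
tool_rot: [-3.138, -0.008, -0.015]
force: [7.4, 2.8, -0.4]
gripper_width: 26.5
```

```bash
python3 step.py 6 0.08
```

```text
t7.45 phi -0.824 r 59.9 z 221.4 | resist(tang) 7.31 rad 2.95 Fz -0.40 |F|xy 7.88 yaw 0.005 tz -0.032 w 26.5
rot fix [-0.004 -0.01   0.005] q [ 0.27  0.78  0.15  1.4  -0.14  0.96  0.45]
[[-4.0, 2.5, 0.5, 0, 0, 0, 1], [-8.0, 5.5, 0.5, 0, 0, 0, 1], [-12.0, 8.0, 0.0, 0, 0, 0, 1], [-16.0, 10.0, 0.0, 0, 0, 0, 1], [-20.5, 11.5, 0.0, 0, 0, 0, 1], [-25.0, 13.0, 0.0, 0, 0, 0, 1]]
```

```bash
echo "[586.9,-225.0]">ax.json; sed -i 's/ax+59.3\*/ax+59.5*/' step.py; python3 step.py 6 0.08
```

```text
t7.45 phi -0.817 r 59.6 z 221.4 | resist(tang) 7.29 rad 3.00 Fz -0.40 |F|xy 7.88 yaw 0.005 tz -0.032 w 26.5
rot fix [-0.004 -0.01   0.005] q [ 0.27  0.78  0.15  1.4  -0.14  0.96  0.45]
[[-3.5, 3.0, 0.5, 0, 0, 0, 1], [-7.5, 6.0, 0.5, 0, 0, 0, 1], [-11.5, 8.5, 0.0, 0, 0, 0, 1], [-16.0, 10.5, 0.0, 0, 0, 0, 1], [-20.5, 12.0, 0.0, 0, 0, 0, 1], [-25.0, 13.5, 0.0, 0, 0, 0, 1]]
```

>>> jog_arm(increments=[[-3.5,3,0,0,-0.005,0.005,1],[-7.5,6,0,0,-0.01,0.005,1],[-11.5,8.5,0,0,-0.01,0.005,1],[-16,10.5,0,0,-0.01,0.005,1],[-20.5,12,0,0,-0.01,0.005,1],[-25,13.5,0,0,-0.01,0.005,1]])

```text
time_s: 8.05
eef_pos: [606.9, -281.5, 221.3]
tool_rot: [-3.139, -0.004, -0.012]
force: [6.7, 0.5, -2.6]
gripper_width: 26.8
```

```bash
python3 step.py 6 0.08
```

```text
t8.05 phi -1.230 r 59.9 z 221.3 | resist(tang) 6.52 rad 1.75 Fz -2.62 |F|xy 6.75 yaw 0.002 tz 0.024 w 26.8
rot fix [-0.003 -0.008  0.002] q [ 0.29  0.76  0.15  1.45 -0.13  0.94  0.48]
[[-4.5, 1.0, 0.5, 0, 0, 0, 1], [-9.5, 2.0, 0.5, 0, 0, 0, 1], [-14.0, 2.5, 0.0, 0, 0, 0, 1], [-19.0, 3.0, 0.0, 0, 0, 0, 1], [-23.5, 3.0, 0.0, 0, 0, 0, 1], [-28.5, 2.5, 0.0, 0, 0, 0, 1]]
```

>>> jog_arm(increments=[[-4.5,1,0,0,-0.005,0,1],[-9.5,2,0,0,-0.01,0,1],[-14,2.5,0,0,-0.01,0,1],[-19,3,0,0,-0.01,0,1],[-23.5,3,0,0,-0.01,0,1],[-28.5,2.5,0,0,-0.01,0,1]])

```text
time_s: 8.65
eef_pos: [582.2, -285.1, 221.4]
tool_rot: [3.141, 0.005, 0.009]
force: [6.5, -2.0, -3.7]
gripper_width: 26.6
```

```bash
python3 step.py 7 0.08
```

```text
t8.65 phi -1.649 r 60.3 z 221.4 | resist(tang) 6.68 rad 1.52 Fz -3.68 |F|xy 6.85 yaw 0.003 tz -0.017 w 26.6
rot fix [ 0.001 -0.006  0.003] q [ 0.31  0.73  0.15  1.52 -0.13  0.9   0.5 ]
[[-4.5, -1.5, 0.5, 0, 0, 0, 1], [-9.5, -2.5, 0.5, 0, 0, 0, 1], [-14.0, -3.5, 0.5, 0, 0, 0, 1], [-18.5, -5.5, 0.0, 0, 0, 0, 1], [-22.5, -7.5, 0.0, 0, 0, 0, 1], [-27.0, -10.0, 0.0, 0, 0, 0, 1], [-30.5, -12.5, 0.0, 0, 0, 0, 1]]
```

>>> jog_arm(increments=[[-4.5,-1,0,0,-0.005,0,1],[-9.5,-2,0,0,-0.005,0,1],[-14,-3,0,0,-0.005,0,1],[-18.5,-5,0,0,-0.005,0,1],[-22.5,-7,0,0,-0.005,0,1],[-27,-9.5,0,0,-0.005,0,1],[-30.5,-12,0,0,-0.005,0,1]])

```text
time_s: 9.35
eef_pos: [554.0, -275.9, 221.3]
tool_rot: [3.136, 0.004, 0.01]
force: [5.0, -4.2, -4.3]
gripper_width: 26.6
```

```bash
python3 step.py 6 0.08; python3 -c "
import json,numpy as np
from scipy.optimize import least_squares as L
d=np.array([json.loads(l) for l in open('log.txt')])[1:]
print(L(lambda x:np.hypot(d[:,1]-x[0],d[:,2]-x[1])-x[2],[587,-225,60]).x)"
```

```text
t9.35 phi -2.145 r 60.6 z 221.3 | resist(tang) 6.49 rad 0.81 Fz -4.28 |F|xy 6.54 yaw 0.003 tz -0.025 w 26.6
rot fix [ 0.006 -0.006  0.003] q [ 0.3   0.69  0.15  1.62 -0.12  0.84  0.5 ]
[[-3.5, -3.5, 0.5, 0, 0, 0, 1], [-7.0, -6.5, 0.5, 0, 0, 0, 1], [-10.5, -10.0, 0.0, 0, 0, 0, 1], [-13.5, -13.5, 0.0, 0, 0, 0, 1], [-16.0, -17.5, 0.0, 0, 0, 0, 1], [-18.5, -21.5, 0.0, 0, 0, 0, 1]]
[ 586.13289746 -225.18937045   60.04729736]
```

```bash
echo "[586.1,-225.2]">ax.json; sed -i 's/ax+59.5\*/ax+60*/' step.py; python3 step.py 7 0.08
```

```text
t9.35 phi -2.136 r 60.0 z 221.3 | resist(tang) 6.48 rad 0.87 Fz -4.28 |F|xy 6.54 yaw 0.003 tz -0.025 w 26.6
rot fix [ 0.006 -0.006  0.003] q [ 0.3   0.69  0.15  1.62 -0.12  0.84  0.5 ]
[[-4.0, -3.0, 0.5, 0, 0, 0, 1], [-7.5, -6.0, 0.5, 0, 0, 0, 1], [-11.0, -9.0, 0.0, 0, 0, 0, 1], [-14.5, -12.5, 0.0, 0, 0, 0, 1], [-17.0, -16.5, 0.0, 0, 0, 0, 1], [-19.5, -20.5, 0.0, 0, 0, 0, 1], [-22.0, -25.0, 0.0, 0, 0, 0, 1]]
```

>>> jog_arm(increments=[[-4,-3,0,0.005,-0.005,0,1],[-7.5,-6,0,0.005,-0.005,0,1],[-11,-9,0,0.005,-0.005,0,1],[-14.5,-12.5,0,0.005,-0.005,0,1],[-17,-16.5,0,0.005,-0.005,0,1],[-19.5,-20.5,0,0.005,-0.005,0,1],[-22,-25,0,0.005,-0.005,0,1]])

```text
time_s: 10.05
eef_pos: [533.6, -254.4, 221.3]
tool_rot: [3.135, 0.002, 0.009]
force: [3.7, -5.7, -2.5]
gripper_width: 26.5
```

```bash
python3 step.py 7 0.08
```

```text
t10.05 phi -2.634 r 60.1 z 221.3 | resist(tang) 6.83 rad -0.45 Fz -2.47 |F|xy 6.84 yaw 0.001 tz -0.033 w 26.5
rot fix [ 0.007 -0.006  0.001] q [ 0.28  0.65  0.15  1.7  -0.12  0.79  0.48]
[[-2.0, -4.5, 0.0, 0, 0, 0, 1], [-4.0, -9.0, 0.0, 0, 0, 0, 1], [-5.5, -13.5, 0.0, 0, 0, 0, 1], [-6.5, -18.0, 0.0, 0, 0, 0, 1], [-7.0, -23.0, 0.0, 0, 0, 0, 1], [-7.5, -27.5, 0.0, 0, 0, 0, 1], [-7.5, -32.5, 0.0, 0, 0, 0, 1]]
```

>>> jog_arm(increments=[[-2,-4.5,0,0.005,-0.005,0,1],[-4,-9,0,0.005,-0.005,0,1],[-5.5,-13.5,0,0.005,-0.005,0,1],[-6.5,-18,0,0.005,-0.005,0,1],[-7,-23,0,0.005,-0.005,0,1],[-7.5,-27.5,0,0.005,-0.005,0,1],[-7.5,-32.5,0,0.005,-0.005,0,1]])

```text
time_s: 10.75
eef_pos: [526.2, -226.1, 221.2]
tool_rot: [3.134, -0.003, 0.004]
force: [-0.1, -7.3, -0.4]
gripper_width: 26.6
```

```bash
python3 step.py 7 0.08
```

```text
t10.75 phi -3.127 r 59.9 z 221.2 | resist(tang) 7.34 rad 0.22 Fz -0.39 |F|xy 7.35 yaw -0.002 tz 0.068 w 26.6
rot fix [ 0.008 -0.003 -0.002] q [ 0.23  0.63  0.16  1.76 -0.12  0.76  0.44]
[[0.0, -5.0, 0.0, 0, 0, 0, 1], [0.5, -9.5, 0.0, 0, 0, 0, 1], [1.5, -14.5, 0.0, 0, 0, 0, 1], [2.5, -19.0, 0.0, 0, 0, 0, 1], [4.5, -23.5, 0.0, 0, 0, 0, 1], [6.5, -28.0, 0.0, 0, 0, 0, 1], [8.5, -32.0, 0.0, 0, 0, 0, 1]]
```

>>> jog_arm(increments=[[0,-5,0,0.005,0,0,1],[0.5,-9.5,0,0.005,0,0,1],[1.5,-14.5,0,0.005,0,0,1],[2.5,-19,0,0.005,0,0,1],[4.5,-23.5,0,0.005,0,0,1],[6.5,-28,0,0.005,0,0,1],[8.5,-32,0,0.005,0,0,1]])

```text
time_s: 11.45
eef_pos: [533.0, -197.6, 221.2]
tool_rot: [3.135, -0.008, 0.001]
force: [-4.5, -5.8, 3.2]
gripper_width: 26.5
```

```bash
python3 step.py 7 0.08
```

```text
t11.45 phi 2.662 r 59.9 z 221.2 | resist(tang) 7.28 rad 1.32 Fz 3.20 |F|xy 7.39 yaw -0.005 tz -0.046 w 26.5
rot fix [ 0.007 -0.001 -0.005] q [ 0.17  0.63  0.16  1.77 -0.13  0.75  0.39]
[[2.0, -4.0, 0.0, 0, 0, 0, 1], [5.0, -8.0, 0.0, 0, 0, 0, 1], [8.0, -12.0, 0.0, 0, 0, 0, 1], [11.0, -15.5, 0.0, 0, 0, 0, 1], [15.0, -18.5, 0.0, 0, 0, 0, 1], [18.5, -21.5, 0.0, 0, 0, 0, 1], [22.5, -24.0, 0.0, 0, 0, 0, 1]]
```

>>> jog_arm(increments=[[2,-4,0,0.005,0,-0.005,1],[5,-8,0,0.005,0,-0.005,1],[8,-12,0,0.005,0,-0.005,1],[11,-15.5,0,0.005,0,-0.005,1],[15,-18.5,0,0.005,0,-0.005,1],[18.5,-21.5,0,0.005,0,-0.005,1],[22.5,-24,0,0.005,0,-0.005,1]])

```text
time_s: 12.15
eef_pos: [552.9, -175.4, 221.1]
tool_rot: [3.138, -0.003, -0.007]
force: [-7.6, -1.0, 7.6]
gripper_width: 26.9
```

```bash
python3 step.py 7 0.08
```

```text
t12.15 phi 2.158 r 59.8 z 221.1 | resist(tang) 6.88 rad 3.38 Fz 7.62 |F|xy 7.67 yaw -0.002 tz -0.040 w 26.9
rot fix [ 0.004  0.004 -0.002] q [ 0.13  0.65  0.16  1.72 -0.13  0.78  0.35]
[[4.0, -2.5, 0.0, 0, 0, 0, 1], [8.5, -5.0, 0.0, 0, 0, 0, 1], [12.5, -6.5, 0.0, 0, 0, 0, 1], [17.5, -8.0, 0.0, 0, 0, 0, 1], [22.0, -9.0, 0.0, 0, 0, 0, 1], [26.5, -10.0, 0.0, 0, 0, 0, 1], [31.5, -10.0, 0.0, 0, 0, 0, 1]]
```

Still turning freely after 5.6 rad.

>>> jog_arm(increments=[[4,-2.5,0,0,0.005,0,1],[8.5,-5,0,0,0.005,0,1],[12.5,-6.5,0,0,0.005,0,1],[17.5,-8,0,0,0.005,0,1],[22,-9,0,0,0.005,0,1],[26.5,-10,0,0,0.005,0,1],[31.5,-10,0,0,0.005,0,1]])

```text
time_s: 12.85
eef_pos: [582.2, -165.4, 221.1]
tool_rot: [3.139, -0.004, -0.006]
force: [-7.3, 2.4, 8.9]
gripper_width: 26.5
```

```bash
python3 step.py 7 0.08
```

```text
t12.85 phi 1.636 r 59.9 z 221.1 | resist(tang) 7.11 rad 2.86 Fz 8.94 |F|xy 7.66 yaw -0.003 tz -0.025 w 26.5
rot fix [ 0.003  0.004 -0.003] q [ 0.1   0.68  0.17  1.65 -0.14  0.83  0.33]
[[5.0, -0.5, 0.0, 0, 0, 0, 1], [9.5, 0.0, 0.0, 0, 0, 0, 1], [14.5, 0.5, 0.0, 0, 0, 0, 1], [19.0, 1.5, 0.0, 0, 0, 0, 1], [23.5, 3.0, 0.0, 0, 0, 0, 1], [28.0, 5.0, 0.0, 0, 0, 0, 1], [32.5, 7.0, 0.0, 0, 0, 0, 1]]
```

>>> jog_arm(increments=[[5,0,0,0,0.005,0,1],[9.5,0,0,0,0.005,0,1],[14.5,0.5,0,0,0.005,0,1],[19,1.5,0,0,0.005,0,1],[23.5,3,0,0,0.005,0,1],[28,5,0,0,0.005,0,1],[32.5,7,0,0,0.005,0,1]])

```text
time_s: 13.55
eef_pos: [613.0, -171.6, 221.1]
tool_rot: [3.141, -0.004, -0.005]
force: [-7.1, 2.4, 7.8]
gripper_width: 26.7
```

```bash
python3 step.py 7 0.08
```

```text
t13.55 phi 1.106 r 60.0 z 221.1 | resist(tang) 7.47 rad -1.03 Fz 7.77 |F|xy 7.54 yaw -0.003 tz 0.001 w 26.7
rot fix [ 0.001  0.003 -0.003] q [ 0.11  0.72  0.17  1.55 -0.14  0.89  0.32]
[[4.0, 2.5, 0.0, 0, 0, 0, 1], [8.0, 5.0, 0.0, 0, 0, 0, 1], [12.0, 8.0, 0.0, 0, 0, 0, 1], [15.5, 11.0, 0.0, 0, 0, 0, 1], [19.0, 14.5, 0.0, 0, 0, 0, 1], [22.0, 18.5, 0.0, 0, 0, 0, 1], [24.5, 22.5, 0.0, 0, 0, 0, 1]]
```

>>> jog_arm(increments=[[4,2.5,0,0,0,0,1],[8,5,0,0,0,0,1],[12,8,0,0,0,0,1],[15.5,11,0,0,0,0,1],[19,14.5,0,0,0,0,1],[22,18.5,0,0,0,0,1]])

```text
time_s: 14.15
eef_pos: [633.7, -188.5, 221.2]
tool_rot: [-3.14, 0.003, 0.01]
force: [-6.1, 4.1, 7.0]
gripper_width: 26.6
```

```bash
python3 step.py 7 0.08
```

```text
t14.15 phi 0.657 r 60.1 z 221.2 | resist(tang) 6.99 rad -2.31 Fz 7.05 |F|xy 7.36 yaw -0.002 tz -0.040 w 26.6
rot fix [-0.002  0.006 -0.002] q [ 0.13  0.76  0.17  1.46 -0.14  0.94  0.34]
[[2.5, 4.0, 0.0, 0, 0, 0, 1], [5.0, 8.0, 0.0, 0, 0, 0, 1], [7.5, 12.5, 0.0, 0, 0, 0, 1], [9.0, 17.0, 0.0, 0, 0, 0, 1], [10.5, 21.5, 0.0, 0, 0, 0, 1], [11.5, 26.0, 0.0, 0, 0, 0, 1], [12.0, 31.0, 0.0, 0, 0, 0, 1]]
```

>>> jog_arm(increments=[[2.5,4,0,0,0.005,0,1],[5,8,0,0,0.005,0,1],[7.5,12.5,0,0,0.005,0,1],[9,17,0,0,0.005,0,1],[10.5,21.5,0,0,0.005,0,1],[11.5,26,0,0,0.005,0,1]])

```text
time_s: 14.75
eef_pos: [644.7, -211.7, 221.2]
tool_rot: [-3.135, -0.0, 0.005]
force: [-4.6, 6.3, 7.7]
gripper_width: 26.8
```

```bash
python3 step.py 7 0.08
```

```text
t14.75 phi 0.227 r 60.1 z 221.2 | resist(tang) 7.20 rad -3.01 Fz 7.65 |F|xy 7.80 yaw 0.000 tz 0.002 w 26.8
rot fix [-0.006  0.003  0.   ] q [ 0.17  0.78  0.16  1.4  -0.14  0.97  0.37]
[[1.0, 4.5, 0.0, 0, 0, 0, 1], [1.5, 9.5, 0.0, 0, 0, 0, 1], [1.5, 14.5, 0.0, 0, 0, 0, 1], [1.0, 19.0, 0.0, 0, 0, 0, 1], [0.5, 24.0, 0.0, 0, 0, 0, 1], [-0.5, 28.5, 0.0, 0, 0, 0, 1], [-2.0, 33.0, 0.0, 0, 0, 0, 1]]
```

>>> jog_arm(increments=[[1,4.5,0,-0.005,0,0,1],[1.5,9.5,0,-0.005,0,0,1],[1.5,14.5,0,-0.005,0,0,1],[1,19,0,-0.005,0,0,1],[0.5,24,0,-0.005,0,0,1],[-0.5,28.5,0,-0.005,0,0,1]])

```text
time_s: 15.35
eef_pos: [645.3, -235.8, 221.2]
tool_rot: [-3.134, -0.005, 0.004]
force: [-0.9, 8.4, 5.2]
gripper_width: 26.8
```

```bash
python3 step.py 7 0.08
```

```text
t15.35 phi -0.178 r 60.1 z 221.2 | resist(tang) 8.09 rad -2.38 Fz 5.16 |F|xy 8.43 yaw 0.003 tz -0.080 w 26.8
rot fix [-0.007  0.002  0.003] q [ 0.21  0.79  0.16  1.37 -0.14  0.99  0.4 ]
[[-1.0, 4.5, 0.0, 0, 0, 0, 1], [-2.5, 9.0, 0.0, 0, 0, 0, 1], [-4.5, 13.5, 0.0, 0, 0, 0, 1], [-6.5, 18.0, 0.0, 0, 0, 0, 1], [-9.0, 22.0, 0.0, 0, 0, 0, 1], [-12.0, 26.0, 0.0, 0, 0, 0, 1], [-15.0, 29.5, 0.0, 0, 0, 0, 1]]
```

>>> jog_arm(increments=[[-1,4.5,0,-0.005,0,0,1],[-2.5,9,0,-0.005,0,0,1],[-4.5,13.5,0,-0.005,0,0,1]])

```text
time_s: 15.65
eef_pos: [643.1, -244.1, 221.2]
tool_rot: [-3.133, -0.011, -0.001]
force: [2.5, 8.7, 3.5]
gripper_width: 26.7
```

```bash
python3 step.py 4 0.08
```

```text
t15.65 phi -0.321 r 60.1 z 221.2 | resist(tang) 9.03 rad -0.36 Fz 3.53 |F|xy 9.04 yaw 0.007 tz -0.045 w 26.7
rot fix [-0.009 -0.001  0.007] q [ 0.23  0.79  0.15  1.37 -0.14  0.99  0.42]
[[-2.0, 4.5, 0.0, 0, 0, 0, 1], [-4.0, 9.0, 0.0, 0, 0, 0, 1], [-6.5, 13.0, 0.0, 0, 0, 0, 1], [-9.0, 17.0, 0.0, 0, 0, 0, 1]]
```

>>> jog_arm(increments=[[-2,4.5,0,-0.005,0,0.005,1],[-4,9,0,-0.005,0,0.005,1],[-6.5,13,0,-0.005,0,0.005,1]])

```text
time_s: 15.95
eef_pos: [639.9, -251.8, 221.3]
tool_rot: [-3.131, -0.011, -0.008]
force: [4.1, 8.2, 3.1]
gripper_width: 26.2
```

```bash
python3 step.py 4 0.08
```

```text
t15.95 phi -0.459 r 60.1 z 221.3 | resist(tang) 9.13 rad 0.05 Fz 3.14 |F|xy 9.13 yaw 0.007 tz -0.007 w 26.2
rot fix [-0.01  -0.005  0.007] q [ 0.24  0.79  0.15  1.38 -0.14  0.98  0.43]
[[-2.5, 4.0, 0.0, 0, 0, 0, 1], [-5.0, 8.0, 0.0, 0, 0, 0, 1], [-8.0, 12.0, 0.0, 0, 0, 0, 1], [-11.5, 15.5, 0.0, 0, 0, 0, 1]]
```

>>> jog_arm(increments=[[-2.5,4,0,-0.005,0,0.005,1],[-5,8,0,-0.005,0,0.005,1],[-8,12,0,-0.005,0,0.005,1]])

```text
time_s: 16.25
eef_pos: [635.9, -258.8, 221.3]
tool_rot: [-3.13, -0.01, -0.018]
force: [5.6, 7.6, 2.0]
gripper_width: 26.5
```

```bash
python3 step.py 4 0.08
```

```text
t16.25 phi -0.594 r 60.0 z 221.3 | resist(tang) 9.42 rad 0.39 Fz 1.98 |F|xy 9.43 yaw 0.007 tz -0.036 w 26.5
rot fix [-0.011 -0.011  0.007] q [ 0.25  0.79  0.15  1.39 -0.14  0.97  0.44]
[[-3.0, 4.0, 0.0, 0, 0, 0, 1], [-6.0, 7.5, 0.0, 0, 0, 0, 1], [-9.5, 11.0, 0.0, 0, 0, 0, 1], [-13.0, 14.0, 0.0, 0, 0, 0, 1]]
```

>>> jog_arm(increments=[[-3,4,0,-0.005,-0.005,0.005,1],[-6,7.5,0,-0.01,-0.01,0.005,1],[-9.5,11,0,-0.01,-0.01,0.005,1]])

```text
time_s: 16.55
eef_pos: [631.5, -264.5, 221.3]
tool_rot: [-3.135, -0.011, -0.015]
force: [8.0, 7.1, 0.0]
gripper_width: 26.2
```

```bash
python3 step.py 4 0.06
```

```text
t16.55 phi -0.714 r 60.1 z 221.3 | resist(tang) 10.59 rad 1.41 Fz 0.02 |F|xy 10.69 yaw 0.007 tz 0.030 w 26.2
rot fix [-0.006 -0.009  0.007] q [ 0.26  0.78  0.15  1.39 -0.14  0.97  0.45]
[[-2.5, 2.5, 0.5, 0, 0, 0, 1], [-5.0, 5.0, 0.0, 0, 0, 0, 1], [-8.0, 7.5, 0.0, 0, 0, 0, 1], [-10.5, 9.5, 0.0, 0, 0, 0, 1]]
```

>>> jog_arm(increments=[[-2.5,2.5,0,0,-0.005,0.005,1],[-5,5,0,0,-0.005,0.005,1],[-8,7.5,0,0,-0.005,0.005,1]])

```text
time_s: 16.85
eef_pos: [628.1, -268.1, 221.4]
tool_rot: [-3.131, -0.01, -0.019]
force: [9.2, 6.3, -0.7]
gripper_width: 26.8
```

```bash
python3 step.py 4 0.06; python3 -c "
import json,numpy as np
for l in open('log.txt'):
    d=json.loads(l);r=np.array(d[1:3])-[586.1,-225.2];r/=np.hypot(*r);print(round(np.arctan2(r[1],r[0]),3),round(-d[4]*r[1]+d[5]*r[0],2))"
```

```text
t16.85 phi -0.797 r 60.0 z 221.4 | resist(tang) 10.97 rad 1.89 Fz -0.65 |F|xy 11.13 yaw 0.006 tz -0.026 w 26.8
rot fix [-0.01  -0.012  0.006] q [ 0.27  0.78  0.14  1.4  -0.14  0.96  0.46]
[[-2.5, 2.5, 0.5, 0, 0, 0, 1], [-5.5, 4.5, 0.0, 0, 0, 0, 1], [-8.5, 7.0, 0.0, 0, 0, 0, 1], [-11.5, 8.5, 0.0, 0, 0, 0, 1]]
1.434 3.53
0.835 7.1
0.396 6.89
-0.014 6.93
-0.408 6.54
-0.805 7.25
-0.805 7.25
-1.216 6.5
-1.636 6.66
-2.136 6.48
-2.136 6.48
-2.634 6.83
-3.127 7.34
2.662 7.28
2.158 6.88
1.636 7.11
1.106 7.47
0.657 6.99
0.227 7.2
-0.178 8.09
-0.321 9.03
-0.459 9.13
-0.594 9.42
-0.714 10.59
-0.797 10.97
```

>>> jog_arm(increments=[[-0.5,0.5,0,0,0,0,1],[-0.5,0.5,0,0,0,0,1]])

```text
time_s: 17.05
eef_pos: [627.8, -268.4, 221.3]
tool_rot: [-3.131, -0.011, -0.019]
force: [2.5, 2.8, 1.9]
gripper_width: 26.4
```

```bash
python3 step.py 1 0.06
```

```text
t17.05 phi -0.803 r 60.1 z 221.3 | resist(tang) 3.72 rad -0.31 Fz 1.87 |F|xy 3.73 yaw 0.007 tz 0.026 w 26.4
rot fix [-0.01  -0.012  0.007] q [ 0.27  0.78  0.14  1.4  -0.14  0.96  0.46]
[[-2.5, 2.5, 0.0, 0, 0, 0, 1]]
```

>>> jog_arm(increments=[[0,0,0,0,0,0,-1],[0,0,0,0,0,0,-1],[0,0,0,0,0,0,-1],[0,0,0,0,0,0,-1],[0,0,0,0,0,0,-1],[0,0,0,0,0,0,-1],[0,0,-20,0,0,0,-1],[0,0,-50,0,0,0,-1],[0,0,-80,0,0,0,-1],[0,0,-110,0,0,0,-1],[0,0,-110,0,0,0,-1],[0,0,-110,0,0,0,-1]])

```text
time_s: 18.25
eef_pos: [626.6, -269.7, 331.9]
tool_rot: [-3.132, -0.01, -0.021]
force: [0.3, 0.7, -0.2]
gripper_width: 85.5
```

```bash
python3 - <<'E'
from bench import arm
import cv2,pickle
from h import *
s=arm.sense();print(s["eef_pos"],s["tool_rot"],s["gripper_width"],s["force"])
t=arm.capture("top");c=arm.capture("scene");pickle.dump((t,c),open("c2.pkl","wb"))
cv2.imwrite("pics/t2.png",cv2.resize(t["frame"][120:280,240:420,::-1],None,fx=3.5,fy=3.5,interpolation=3))
cv2.imwrite("pics/s2.png",c["frame"][:,:,::-1])
E
```

```text
[ 626.60272245 -269.72009042  331.87332347] [-3.1316153  -0.0103298  -0.02110626] 85.51076327437474 [ 0.27993087  0.69358597 -0.24067431]
```

View pics/t2.png

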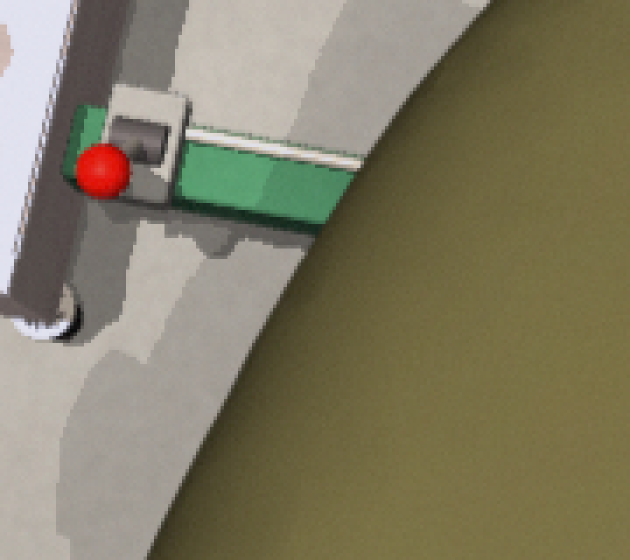

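View pics/s2.png

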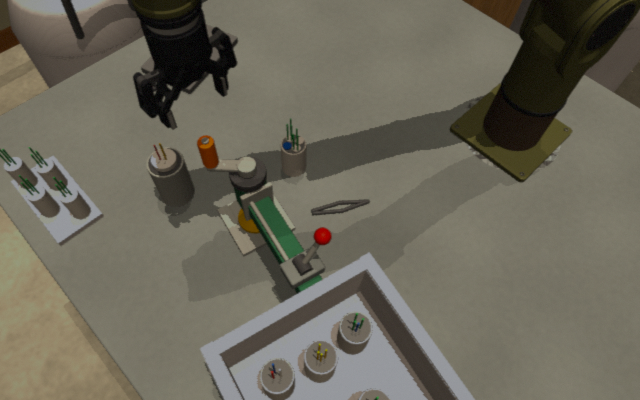

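The crank is released and has stayed put. The knob in the scene view, at (323,236), is where it was before. Next I move to the near side of the knob with the fingers shut.

>>> jog_arm(increments=[[-13,-42,0,0,0,0.08,1],[-26,-84,0,0,0,0.16,1],[-39,-126,0,0,0,0.24,1],[-52,-168,0,0,0,0.24,1],[-65,-210,0,0,0,0.24,1],[-78,-249,0,0,0,0.24,1],[-78,-249,0,0,0,0.24,1],[-78,-249,0,0,0,0.24,1],[-78,-249,0,0,0,0.24,1]])

```text
time_s: 19.25
eef_pos: [546.0, -22.2, 331.5]
tool_rot: [-3.109, 0.367, -0.012]
force: [-0.2, -0.6, 0.2]
gripper_width: -0.4
```

```bash
cat > lk.py <<'E'
from h import *
from bench import arm
import sys
yw=-0.233;ex=np.array([np.cos(yw),np.sin(yw),0]);ey=np.array([-ex[1],ex[0],0])
H=np.array([586.1,-225.2,0])+190*ey
s=arm.sense();p=s["eef_pos"];Rt=R.from_rotvec(s["tool_rot"]).as_matrix()
print("t",s["time_s"],"stand x %.1f dy %.1f z %.1f"%((p-H)@ex,(p-H)@ey,p[2]),"F stand",(s["force"]@ex).round(2),(s["force"]@ey).round(2),s["force"][2].round(2),"w",s["gripper_width"].round(1))
G=np.c_[ex,-ey,[0,0,-1]]
print("rotfix",R.from_matrix(Rt.T@G).as_rotvec().round(3),"q",s["qpos"].round(2))
for a in sys.argv[1:]:
    x,y,z=map(float,a.split(","));print(a,(Rt.T@(H+x*ex+y*ey+[0,0,z]-p)).round(1))
E
python3 lk.py -85,0,332 -85,0,215
```

```text
Traceback (most recent call last):
  File "lk.py", line 7, in <module>
    print("t",s["time_s"],"stand x %.1f dy %.1f z %.1f"%((p-H)@ex,(p-H)@ey,p[2]),"F stand",(s["force"]@ex).round(2),(s["force"]@ey).round(2),s["force"][2].round(2),"w",s["gripper_width"].round(1))
                                                                                                                                                                        ^^^^^^^^^^^^^^^^^^^^^^^^
AttributeError: 'float' object has no attribute 'round'
```

```bash
sed -i 's/s\["gripper_width"\].round(1)/s["gripper_width"]/' lk.py
python3 lk.py -85,0,332 -85,0,215
python3 - <<'E'
from bench import arm
import cv2
c=arm.capture("wrist");cv2.imwrite("pics/w3.png",c["frame"][:,:,::-1])
E
```

```text
t 19.25 stand x -85.9 dy -1.8 z 331.5 F stand -0.07 -0.6 0.2 w -0.44617373959842016
rotfix [-0.012 -0.006 -0.002] q [-0.19  0.47  0.24  1.69 -0.14  0.99 -0.13]
-85,0,332 [ 0.9 -1.8 -0.5]
-85,0,215 [ 1.000e-01 -4.000e-01  1.165e+02]
```

View pics/w3.png

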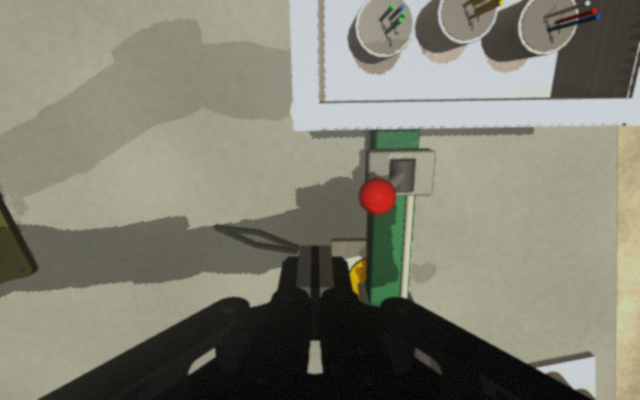

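The knob shows at (377,196). The shut fingers, around (315,270), are on the robot side of it and clear.

>>> jog_arm(increments=[[0,-0.5,40,-0.01,-0.005,0,1],[0,-0.5,80,-0.01,-0.005,0,1],[0,-0.5,105,-0.01,-0.005,0,1],[0,-0.5,116,-0.01,-0.005,0,1],[0,-0.5,116,-0.01,-0.005,0,1],[0,-0.5,116,-0.01,-0.005,0,1]])

```text
time_s: 19.9
eef_pos: [548.3, -21.7, 216.6]
tool_rot: [-3.118, 0.372, -0.006]
force: [1.1, -0.7, -0.5]
gripper_width: -0.1
```

```bash
python3 lk.py -60,0,216 -40,0,216 0,0,216
```

```text
t 19.9 stand x -83.7 dy -0.7 z 216.6 F stand 1.22 -0.39 -0.53 w -0.12017336406929399
rotfix [-0.002 -0.004 -0.004] q [-0.17  0.61  0.2   1.83 -0.18  0.71 -0.1 ]
-60,0,216 [23.7 -0.8  0.7]
-40,0,216 [43.7 -0.9  0.7]
0,0,216 [83.7 -1.1  0.9]
```

>>> jog_arm(increments=[[6,-1,0.5,0,0,0,1],[12,-1,0.5,0,0,0,1],[18,-1,0.5,0,0,0,1],[24,-1,0.5,0,0,0,1],[30,-1,0.5,0,0,0,1],[36,-1,0.5,0,0,0,1],[42,-1,0.5,0,0,0,1],[48,-1,0.5,0,0,0,1]])

```text
time_s: 20.7
eef_pos: [595.2, -31.9, 216.3]
tool_rot: [-3.118, 0.371, -0.004]
force: [-1.9, 0.8, 3.1]
gripper_width: -0.1
```

```bash
python3 lk.py  0,0,216; python3 - <<'E'
from bench import arm
import cv2
c=arm.capture("wrist");cv2.imwrite("pics/w4.png",c["frame"][:,:,::-1])
E
```

```text
t 20.7 stand x -35.8 dy 0.1 z 216.3 F stand -2.08 0.32 3.07 w -0.1140950967912354
rotfix [-0.002 -0.002 -0.004] q [-0.14  0.67  0.2   1.69 -0.18  0.79 -0.09]
0,0,216 [35.8 -0.   0.4]
```

View pics/w4.png

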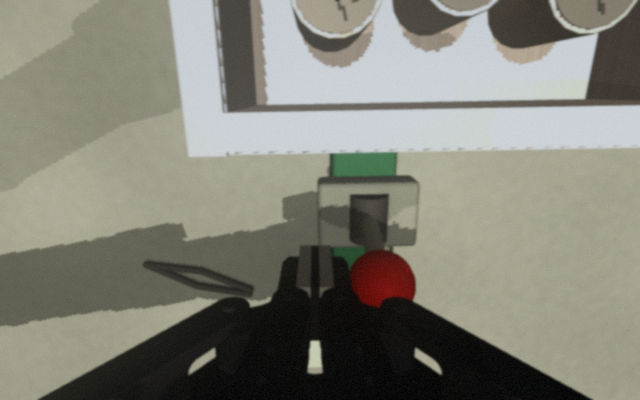

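The red ball is at (382,282), in front of the fingers and moving with them. I keep pushing.

>>> jog_arm(increments=[[6,0,0,0,0,0,1],[12,0,0,0,0,0,1],[18,0,0,0,0,0,1],[24,0,0,0,0,0,1],[30,0,0,0,0,0,1],[34,0,0,0,0,0,1],[38,0,0,0,0,0,1]])

```text
time_s: 21.45
eef_pos: [633.3, -41.3, 215.9]
tool_rot: [-3.118, 0.372, -0.005]
force: [-3.4, 1.2, -0.6]
gripper_width: -0.0
```

```bash
python3 lk.py  10,0,216
```

```text
t 21.45 stand x 3.4 dy -0.2 z 215.9 F stand -3.6 0.38 -0.64 w -0.03376261415971331
rotfix [-0.002 -0.003 -0.004] q [-0.12  0.72  0.21  1.57 -0.18  0.86 -0.08]
10,0,216 [ 6.6 -0.2 -0.1]
```

>>> jog_arm(increments=[[3,0,0,0,0,0,1],[6,0,0,0,0,0,1],[8,0,0,0,0,0,1]])

```text
time_s: 21.75
eef_pos: [639.7, -43.1, 215.6]
tool_rot: [-3.118, 0.372, 0.001]
force: [-8.4, 1.9, 1.7]
gripper_width: 0.1
```

```bash
python3 lk.py  10,0,216
```

```text
t 21.75 stand x 10.1 dy -0.4 z 215.6 F stand -8.64 -0.05 1.7 w 0.13389389213949804
rotfix [-0.002  0.001 -0.004] q [-0.11  0.74  0.21  1.54 -0.18  0.88 -0.08]
10,0,216 [-0.1 -0.4 -0.4]
```

>>> jog_arm(increments=[[2,0,0,0,0,0,1],[3,0,0,0,0,0,1],[3,0,0,0,0,0,1]])

```text
time_s: 22.05
eef_pos: [639.8, -43.1, 215.5]
tool_rot: [-3.117, 0.372, 0.011]
force: [-9.8, 3.0, 4.0]
gripper_width: 0.2
```

```bash
python3 lk.py  10,0,216
```

```text
t 22.05 stand x 10.2 dy -0.4 z 215.5 F stand -10.21 0.69 3.98 w 0.17331711262836944
rotfix [-0.002  0.007 -0.004] q [-0.11  0.74  0.21  1.53 -0.18  0.89 -0.08]
10,0,216 [-0.2 -0.4 -0.5]
```

>>> jog_arm(increments=[[4,0,0,0,-0.005,0,1],[6,0,0,0,-0.005,0,1],[6,0,0,0,-0.005,0,1]])

```text
time_s: 22.35
eef_pos: [640.0, -43.1, 215.5]
tool_rot: [-3.115, 0.371, 0.039]
force: [-16.3, 4.1, 10.4]
gripper_width: 0.2
```

```bash
python3 lk.py  10,0,216
```

```text
t 22.35 stand x 10.4 dy -0.4 z 215.5 F stand -16.86 0.25 10.43 w 0.21706177652250744
rotfix [-0.001  0.025 -0.004] q [-0.11  0.75  0.2   1.51 -0.18  0.92 -0.08]
10,0,216 [-0.4 -0.4 -0.5]
```

The lever is on its stop: 17 N moves it only 0.2 mm. I back off and retract towards the robot so the cameras have a clear view.

>>> jog_arm(increments=[[-10,0,0,0,0.02,0,1],[-30,0,0,0,0.02,0,1],[-60,0,-20,0,0.02,0,1],[-90,0,-60,0,0.02,0,1],[-120,-20,-100,0,0.02,0,1],[-140,-60,-120,0,0.02,0,1],[-150,-105,-130,0,0.02,0,1],[-155,-150,-130,0,0.02,0,1],[-155,-200,-130,0,0.02,0,1],[-155,-250,-130,0,0.02,0,1],[-155,-300,-130,0,0.02,0,1],[-155,-350,-130,0,0.02,0,1],[-155,-350,-130,0,0.02,0,1],[-155,-350,-130,0,0.02,0,1]])

```text
time_s: 23.75
eef_pos: [575.6, 334.1, 349.8]
tool_rot: [-3.117, 0.368, 0.004]
force: [1.2, -1.9, 1.3]
gripper_width: -0.0
```

```bash
python3 - <<'E'
from bench import arm
import cv2,pickle
from h import *
s=arm.sense();print(s["time_s"],s["eef_pos"],s["force"],s["qd"].round(3))
t=arm.capture("top");c=arm.capture("scene");pickle.dump((t,c),open("c3.pkl","wb"))
cv2.imwrite("pics/t3.png",t["frame"][:,:,::-1])
cv2.imwrite("pics/s3.png",c["frame"][:,:,::-1])
cv2.imwrite("pics/s3z.png",cv2.resize(c["frame"][110:290,140:360,::-1],None,fx=3.3,fy=3.3,interpolation=3))
ex=np.array([.973,-.231,0]);ey=np.array([.231,.973,0]);H=np.array([586.1,-225.2,0])+190*ey
for a in(.9,1.0):
    P=H+ex*80*np.sin(a-.5)+[0,0,152+80*np.cos(a-.5)];print(a,P,proj(t,P),proj(c,P))
P=np.array([586.1+60*np.cos(-.8),-225.2+60*np.sin(-.8),267]);print(proj(t,P),proj(c,P))
E
```

```text
23.75 [575.64226452 334.12992124 349.83630026] [ 1.17019283 -1.93919832  1.30819071] [ 0.038 -0.031  0.045  0.045  0.009  0.005  0.002]
0.9 [660.30232377 -47.52645097 225.68487952] [[277.95942258 130.03551911]] [[282.73872162 256.84145377]]
1.0 [667.30848392 -49.18978395 222.20660495] [[279.16695916 126.90534644]] [[278.59839761 259.97551801]]
[[411.12917596 135.88808173]] [[205.03473422 141.37082938]]
```

View pics/t3.png

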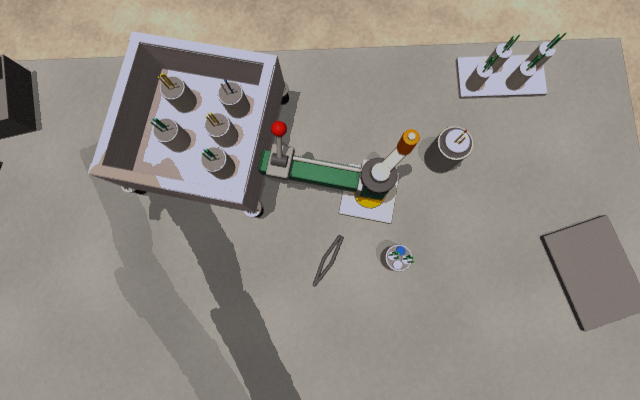

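View pics/s3z.png

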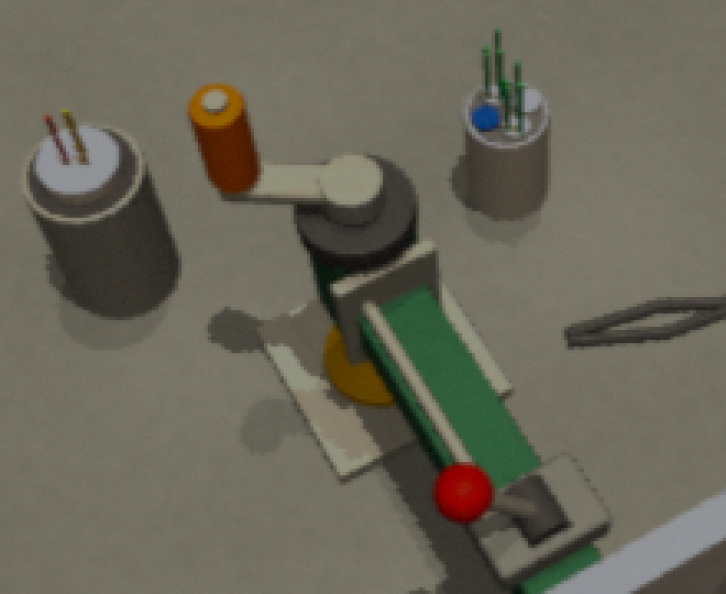

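>>> jog_arm(increments=[[0,0,0,0,0,0,1],[0,0,0,0,0,0,1],[0,0,0,0,0,0,1],[0,0,0,0,0,0,1],[0,0,0,0,0,0,1]])

```text
time_s: 24.35
eef_pos: [575.9, 330.9, 350.6]
tool_rot: [-3.117, 0.375, 0.004]
force: [0.1, 0.1, -0.5]
gripper_width: -0.0
```

```bash
python3 - <<'E'
from bench import arm
s=arm.sense();print(s["time_s"],s["force"],abs(s["qd"]).max());print(arm.hand_in())
E
```

```text
24.35 [ 0.09415996  0.05396822 -0.48109883] 0.0034232623488656974
the job is handed in; nothing more can be done
None
```

I lowered the leg until the foot bore firmly on the plate, let go of the crank, then pushed the lock lever over to its stop. The job was handed in at 24.4 s. No verdict is reported.

- **Crank:** I wound it clockwise about 8.5 rad (1.36 turns). Turning freely, it took about 7.0 N at the handle (readings from 6.5 to 7.5 N). I stopped at 11.0 N, 4.0 N above that and close to the 4.2 N you gave as the middle of the range. The foot met the plate about 0.8 rad before that; individual readings put that point within about ±0.1 rad. The load on the foot is inferred from this force rise; I could not measure it directly.
- **Lock lever:** At the end of its travel it moved only 0.2 mm under 17 N. In the final top view the knob is at (279,128), against a predicted (279,127) for fully over, so the picture agrees.
- **Other checks:** The crank stayed where I left it; its handle was at about (411,136), as predicted. The goblet, canister and forceps show no visible movement. The robot was clear, with about 0.5 N on the wrist and almost no motion. No check failed.

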